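# Shaft-rest board into its locating notch

### The job

Push the shaft-rest board along its two rails with the fingertips until it drops into the locating notch and lies flat there, then push the steel turn-button round by its peg, fully across the board, to lock it down. It is all pushing: never lift the board off its rails, and leave the other things on the counter where they are.

Things in the scene. Friction and masses are not known exactly. Their poses are not given: they have to be found in the camera images.
- rig: Fixed rail unit: grey-painted base plate 8 mm thick, x -100 to 100, y -200 to 180 mm from the origin, which is on the counter, z up. Two aluminium rails along y, tops 36 mm above the counter, at x -72 to -52 and 52 to 72 mm; between them only the base, so a finger fits behind the board. Outer side lips (6 mm, top at 46 mm) guide the board. The board starts on the -y side of the notch.
- board_mid (a point): Centre, half-way through its thickness, of the loose oak shaft-rest board: 141 mm across the rails (its x), 110 mm along them (its y), 18 mm thick, about 0.4 kg. A V saddle 42 mm (x) by 34 mm (y) stands on its middle, to 56 mm above the underside. This point is 45 mm above the counter riding on the rails, 37 mm seated (board top then flush with the side lips).
- notch (a point): Centre of the locating notch, at its floor: rail unit x 0, y 80, z 28 mm. From y 23 to 137 mm both rail tops are 8 mm lower, with square ends: a board pushed towards +y drops in and its front edge meets the notch's end. The seated board's centre lies 9 mm above this point, up to 2 mm off along y.
- pivot (a point): Axis of the turn-button, on a post beside the far rail (rail unit x 89, y 80 mm), at the underside of its bar, 49 mm above the counter: 3 mm above a seated board, too low to pass over one that has not dropped.
- peg (a point): Middle of the upright steel peg, 12 mm thick, on the turn-button's bar, 44 mm from the pivot axis. The dark steel bar is 18 mm wide, reaches 53 mm from the pivot axis and spans 49 to 61 mm above the counter; the peg rises from it to 86 mm; this point is 73 mm above the counter.
- turnbutton (a joint): Angle of the turn-button in rad: 0 = pointing along the rail unit's +y, beside the rail (open); it turns counterclockwise seen from above, to 1.57 = pointing along the rail unit's -x, across the board (locked, a firm stop). Stiff: about 1.5 N at the peg moves it, and it stays where it is left.
- canister: Tall screw-top tin canister with a knurled steel lid, 84 mm across, 178 mm tall, standing; origin at the centre of its foot. Leave alone.
- grip_a: Green rubber club grip, 264 mm long, up to 31 mm thick, lying on the far side of the rail unit; origin under its middle, y along it. Leave alone.
- grip_b: Green rubber club grip like the other, lying on the robot's side of the rail unit; origin under its middle, y along it. Leave alone.
- remover: Black steel hook-billed grip remover, about 210 mm long, 18 mm thick, lying on the far side; origin under it, y along it towards the hook. Leave alone.
- driver_head: Glossy persimmon wood driver head about 100 mm across and 90 mm tall to the tip of its neck; origin under its middle. Leave alone.
- tape_roll: Roll of grip tape lying flat, 90 mm across, 24 mm high; origin under its centre. Leave alone.
- solvent: White bottle 60 mm across, 160 mm tall, standing; origin at the centre of its foot. Leave alone.
- board: The same board: its origin lies at the centre of its underside, z up. It slides with a few newtons. Entering the notch it tips nose-down and its rear edge rises up to 8 mm before dropping; a finger pressed hard on that edge can hold it up until withdrawn.
There are look-alikes about, which are no part of the job. What is meant by the board is not orange or yellow, and is the larger of those in its own colour.

How it is judged:
By the outcome, as a careful person would: the job done as asked, in the order asked, and still so for the second after the job is handed in, with the robot touching nothing.
It also fails if it takes over 48 s, if anything falls off the work surface, if the arm or the gripper's body presses on something with over 40 N, if the wrist force passes 120 N, or if a joint passes its speed limit or range.

### The arm

A 7-joint arm with a two-finger parallel gripper is mounted at the origin on the work surface. World frame = base frame: x ahead of the robot, y to its left, z up, the work surface at z = 0. Lengths are in m, angles in rad, forces in N, time in s.
With the tool pointing down it reaches from about 0.4 to 0.875 m from the base axis. Payload 4.4 kg.
Tool frame: the origin (TCP) lies at the very end of the fingers, on their centre line; the grasp point (between the pads) lies 19 mm behind it (arm.tcp_to_grasp is the distance from the TCP to the grasp point, in m); z points along the fingers, y is the direction in which the jaws open and shut (so a half turn about z gives the same grasp; the last joint's range is limited). The gripper opens to 85 mm and grips with 20 to 120 N. Pads are 22 mm wide; open, the fingers measure 114 mm over their backs; the gripper's body (76 mm by 85 mm) begins 54 mm behind the grasp point. The pads swing forward as they close: fully open they stand 13 mm farther back than shut.
Start: joints at [1.102, 0.628, 0.038, 1.517, -0.027, 0.996, -0.02], TCP at [0.255, -0.598, 0.201] pointing down, gripper open.
Joint ranges: [-3.06, 3.06], [-0.37, 2.12], [-1.25, 1.32], [0.18, 2.47], [-1.1, 4.24], [0.23, 1.98], [-2.94, 2.94]. Speed limits (rad/s): [2.57, 2.57, 3.14, 3.14, 3.14, 3.14, 3.14].

### API

Orientations are given as [roll, pitch, yaw] about the fixed x, y, z axes, in that order (R = Rz(yaw) Ry(pitch) Rx(roll)).
In Python, from station import arm gives the robot as it stands.
- The arm moves only by the tool drive_tool, never from a script. Its argument "increments" is a list of rows, each a list of 3 entries, a list of its own where there are three numbers: the shift along the tool's x, y, z in mm, then the turn, a rotation vector about the tool's x, y, z in rad, then the gripper command: -1 is shut, 1 is fully open, values between are in proportion. A call has 1 to 8 rows; each row shifts and turns the commanded pose from where the row before left it, along the tool's axes as they then stand; what a row does not reach is not made up. A row lasts 1/10 s, in which the tool goes at most 50 mm and 8.59 degrees, less where a joint would pass 70% of its speed; a pose out of reach is approached as far as the arm can. A call is refused whole if a number of a shift passes 50 or a number of a turn 0.15, either way. A call with a gripper value outside its range is refused whole. The fingers move at their own pace and stop on an object; "squeeze" is the grip in N (left out, the last holds). Time passes only in rows, so rows that do not move let the fingers close. It gives the time, the measured TCP pose, the force and the opening at its end, in the units of the state.
- arm.read_state(): the state, without advancing time (a new reading comes with each control period).
- arm.capture(name): name is "side" or "top" or "wrist"; returns the picture (384x512x3 uint8, blue, green, red); there is no depth.
- arm.camera_params(name): a dict with "vfov" (degrees; the focal length in pixels is half the picture's height over the tangent of half this angle, whatever the lens; pixels are square), "cx", "cy" (the principal point, pixels), "R" (3x3) and "t" (3): a world point X has camera coordinates R X + t; the wrist camera has in their place "tool_from_camera" (4x4, takes a point from camera to tool coordinates, whose origin is the TCP and whose axes are the flange's). Camera axes: x right, y down, z forward; pixel columns grow to the right and rows downward; lengths in m; the calibration is good to about 2 mm. The wrist camera is an equidistant fisheye: a pixel r from the principal point sees the ray r / f radians off the axis. A picture is of the moment at which its call begins: read the wrist's pose just before it. camera_params takes no time and is no camera call.
- arm.hand_in(): hands the job in, once; it reports no verdict.
Trained networks look in the newest picture that a camera, given by its name, has taken for a name from the list of things; names that differ only in an ending like _2 or _b are one class to them, and where a whole thing is asked for, a point or a joint stands for the part that bears it (a point fixed in the world has none). Each returns a list of dicts, best first, with "confidence" (0 to 1); they miss things now and then, are a little off and sometimes report something else, mostly with a low value. They report only what shows in the picture. A call takes as long as a camera call. They do not tell look-alikes from the thing itself.
- arm.recognise(camera, query): "extent" ([left, top, right, bottom] as shares, 0 to 1, of the picture: columns of its width, rows of its height, round what is visible of it).
- arm.silhouettes(camera, query): "region" (384x512 bool, what is visible of it) and "extent" ([left, top, right, bottom] as shares, 0 to 1, of the picture: columns of its width, rows of its height, round what is visible of it).
The state is a dict: "clock": time; "q": joint angles; "joint_velocities": joint speeds; "effort": joint torques, N m; "ee_pos": TCP position; "orientation": TCP orientation; "wrist_force": force on the tool from outside, world axes, zero at the start; "torque": the same for the moment, N m; "gripper_width": opening from 0.0 (shut) to 1.0 (fully open).
Only numpy, scipy, OpenCV 4.12 (cv2) and the standard library are available. Lean on these libraries where they do the work, as an engineer would, in place of code of your own. Each camera call takes 0.05 s, during which the arm holds its last target. There are 200 camera calls.

## Working session

There is one attempt and no reset: what is moved stays moved. The work goes in short steps, Python scripts to look and compute and a tool call to move; the robot and the scene stay as the last step left them, time stands still between calls to the robot, and variables do not carry over. Pictures are saved under pics/ and viewed, about 8 in all and at most 12, crops included, and the job is handed in when it is done.

Besides the shell and the picture viewer there is one more tool, called after ">>>" by a JSON object that holds its "op" and its "data". drive_tool: Moves the arm, as the interface text tells. Its arguments: {"type":"object","properties":{"increments":{"type":"array","items":{"type":"array"}},"squeeze":{"type":"number"}},"required":["increments"]}

```bash
mkdir -p pics
python3 - <<'E'
from station import arm
import cv2,numpy as np
s=arm.read_state();print(s['clock'],s['ee_pos'],s['orientation'],s['gripper_width'])
a=arm.capture('top');b=arm.capture('side')
cv2.imwrite('pics/t0.png',a);cv2.imwrite('pics/s0.png',b)
for c in('top','side'):
  print(c,arm.camera_params(c))
  for n in('rig','board','turnbutton','peg'):
    for r in arm.recognise(c,n)[:3]:print(c,n,round(r['confidence'],2),np.round(np.array(r['extent'])*[512,384,512,384]))
E
```

```text
0.0 [ 0.254544   -0.59734353  0.20009017] [-3.13970484e+00  3.06923009e-05  4.02755538e-01] 1.0008977495146225
top {'vfov': 42.61564613778823, 'cx': 260.30525153939686, 'cy': 185.21650189217095, 'R': array([[-0.02859485, -0.99948537,  0.01453718],
       [-0.992637  ,  0.02668044, -0.11815217],
       [ 0.11770351, -0.01780869, -0.99288908]]), 't': array([-0.00468269,  0.52642582,  1.48761821])}
top rig 0.91 [185. 142. 314. 228.]
top board 0.84 [301. 240. 339. 280.]
top board 0.69 [362. 211. 391. 246.]
top board 0.66 [121. 225. 174. 271.]
top turnbutton 0.71 [210. 145. 231. 150.]
top turnbutton 0.5 [244. 118. 308. 133.]
top peg 0.58 [209. 146. 231. 151.]
side {'vfov': 54.58230856580466, 'cx': 258.5215773386037, 'cy': 197.19578864405892, 'R': array([[-0.80380367, -0.59470826, -0.01489121],
       [-0.45385082,  0.62922046, -0.63095249],
       [ 0.38460252, -0.50040354, -0.77567854]]), 't': array([0.39974587, 0.29361614, 0.97493377])}
side rig 0.62 [179. 169. 310. 275.]
side board 0.91 [188. 304. 260. 373.]
side board 0.73 [329. 191. 370. 224.]
side board 0.64 [235. 176. 290. 220.]
side turnbutton 0.68 [150. 190. 180. 218.]
side turnbutton 0.64 [202. 160. 269. 202.]
side peg 0.66 [190. 199. 209. 217.]
```

View pics/t0.png

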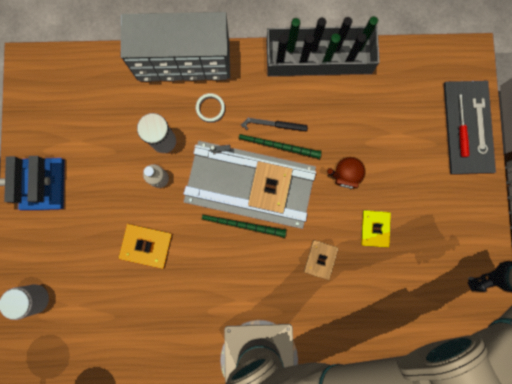

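View pics/s0.png

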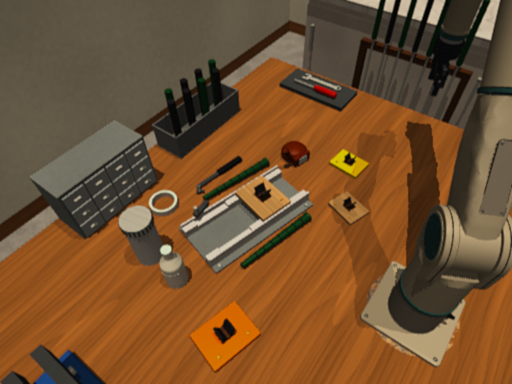

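```bash
cat > h.py <<'E'
from station import arm
import cv2,numpy as np
def ray_pt(cam,uv,z):
    p=arm.camera_params(cam);f=192/np.tan(np.radians(p['vfov']/2))
    d=np.array([(uv[0]-p['cx'])/f,(uv[1]-p['cy'])/f,1.])
    o=-p['R'].T@p['t'];d=p['R'].T@d
    return (o+d*(z-o[2])/d[2])[:2]
def proj(cam,X):
    p=arm.camera_params(cam);f=192/np.tan(np.radians(p['vfov']/2))
    c=np.atleast_2d(X)@p['R'].T+p['t'];return c[:,:2]/c[:,2:]*f+[p['cx'],p['cy']]
E
python3 - <<'E'
from h import *
a=cv2.imread('pics/t0.png')
cv2.imwrite('pics/t0c.png',cv2.resize(a[130:240,175:330],None,fx=5,fy=5,interpolation=cv2.INTER_CUBIC))
arm.capture('top')
for n in('rig','board'):
  for r in arm.silhouettes('top',n)[:4]:
    m=r['region'].astype(np.uint8);c=np.argwhere(m)[:,::-1].astype(np.float32)
    print(n,r['confidence'],cv2.boxPoints(cv2.minAreaRect(c)).round(1).tolist(),c.mean(0))
E
```

```text
rig 0.9 [[182.39999389648438, 202.60000610351562], [196.60000610351562, 138.8000030517578], [316.5, 165.39999389648438], [302.29998779296875, 229.3000030517578]] [244.03555 183.87506]
board 0.81 [[117.5999984741211, 259.1000061035156], [125.5, 222.5], [173.10000610351562, 232.6999969482422], [165.3000030517578, 269.29998779296875]] [145.70349 246.10762]
board 0.77 [[359.8999938964844, 245.39999389648438], [362.79998779296875, 210.10000610351562], [391.5, 212.39999389648438], [388.70001220703125, 247.6999969482422]] [375.9236  228.53667]
board 0.6 [[247.39999389648438, 206.3000030517578], [257.29998779296875, 160.6999969482422], [292.70001220703125, 168.39999389648438], [282.70001220703125, 214.0]] [270.23672 187.30193]
```

View pics/t0c.png

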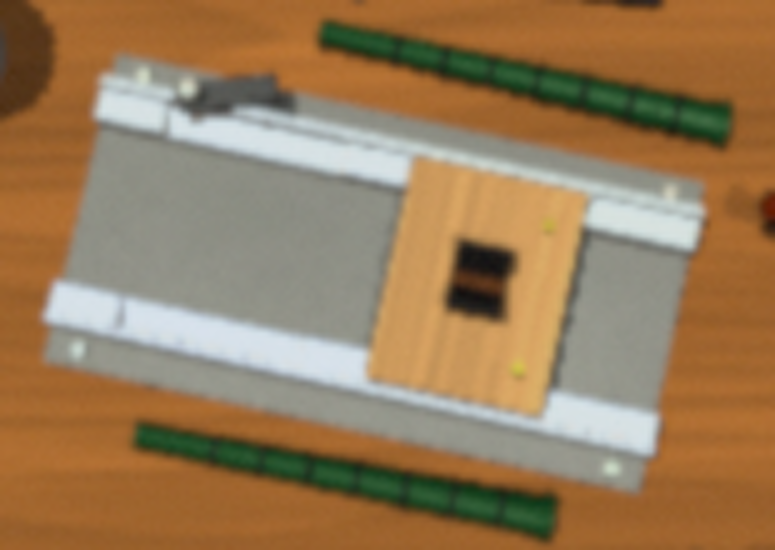

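```bash
cat >> h.py <<'E'
from scipy.optimize import least_squares
def T(p,L):
    c,s=np.cos(p[2]),np.sin(p[2]);L=np.atleast_2d(L).astype(float)
    return np.c_[L[:,:2]@np.array([[c,s],[-s,c]])+p[:2],L[:,2]]
E
python3 - <<'E'
from h import *
px=np.array([(118,57),(705,183),(640,492),(44,362),(412,157),(588,195),(545,413),(370,380)])/5.+[175,130]
L=[(.1,.18,.008),(.1,-.2,.008),(-.1,-.2,.008),(-.1,.18,.008)]
f=lambda p,sl=slice(0,4):(proj('top',T(p,L))-px[:4]).ravel()
r=least_squares(f,[.6,.05,.2]);p=r.x;print('rig',p,r.fun.round(1))
w=np.array([ray_pt('top',u,.054) for u in px[4:]]);c,s=np.cos(p[2]),np.sin(p[2])
print('board in rig',((w-p[:2])@np.array([[c,-s],[s,c]])).round(4), ((w-p[:2])@np.array([[c,-s],[s,c]])).mean(0))
tb=[ray_pt('top',np.array(u)/5.+[175,130],z) for u,z in(((188,88),.086),((290,100),.055))]
print('peg top, bar tail in rig',((np.array(tb)-p[:2])@np.array([[c,-s],[s,c]])).round(4))
for n,l in dict(behind=(0,-.19,.05),notch=(0,.08,.028),pivot=(.089,.08,.049)).items():print(n,T(p,l))
E
```

```text
rig [ 0.53454513  0.02120475 -0.24274685] [-0.2 -0.4  0.  -0.1  0.2  0.3 -0.   0.2]
board in rig [[ 0.0685 -0.0173]
 [ 0.0687 -0.1273]
 [-0.0673 -0.1292]
 [-0.0703 -0.0216]] [-9.57134553e-05 -7.38811033e-02]
peg top, bar tail in rig [[0.0753 0.1218]
 [0.0869 0.0631]]
behind [[ 0.48887486 -0.16322471  0.05      ]]
notch [[0.55377472 0.09885926 0.028     ]]
pivot [[0.64016536 0.07746634 0.049     ]]
```

>>> {"op": "drive_tool", "data": {"increments": [[[28,-23,0],[0,0,0],-1],[[28,-23,0],[0,0,0],-1],[[28,-23,0],[0,0,0],-1],[[28,-23,0],[0,0,0],-1],[[28,-23,0],[0,0,0],-1],[[28,-23,0],[0,0,0],-1],[[28,-23,0],[0,0,0],-1],[[28,-23,0],[0,0,0],-1]]}}

```text
clock: 1.45
ee_pos: [0.3894, -0.3397, 0.2013]
orientation: [3.141, -0.0, 0.403]
wrist_force: [1.0, 0.1, 0.5]
gripper_width: -0.001
```

>>> {"op": "drive_tool", "data": {"increments": [[[28,-23,0],[0,0,0],-1],[[28,-23,0],[0,0,0],-1],[[28,-23,0],[0,0,0],-1],[[28,-23,0],[0,0,0],-1],[[28,-23,0],[0,0,0],-1],[[28,-23,0],[0,0,0],-1],[[0,0,0],[0,0,-0.14],-1],[[0,0,0],[0,0,-0.14],-1]]}}

```text
clock: 2.25
ee_pos: [0.4901, -0.1462, 0.2012]
orientation: [3.141, -0.0, 0.692]
wrist_force: [-0.5, -0.6, 0.2]
gripper_width: 0.002
```

>>> {"op": "drive_tool", "data": {"increments": [[[0,0,0],[0,0,-0.14],-1],[[0,0,0],[0,0,-0.14],-1],[[0,0,0],[0,0,-0.14],-1],[[0,0,0],[0,0,-0.14],-1],[[0,0,0],[0,0,-0.085],-1],[[0,0,0],[0,0,0],-1]]}}

```text
clock: 2.85
ee_pos: [0.4893, -0.1483, 0.2011]
orientation: [3.141, -0.0, 1.328]
wrist_force: [-0.3, -0.3, 0.3]
gripper_width: -0.002
```

Run:
```python
from h import *
s=arm.read_state();print({k:np.round(s[k],3) for k in('clock','ee_pos','orientation','q','wrist_force','gripper_width')})
p=arm.camera_params('wrist');print(p)
cv2.imwrite('pics/w1.png',arm.capture('wrist'))
```

```text
{'clock': np.float64(2.85), 'ee_pos': array([ 0.489, -0.148,  0.201]), 'orientation': array([ 3.141, -0.   ,  1.328]), 'q': array([ 0.415,  0.439, -0.248,  1.895,  0.142,  0.825, -0.15 ]), 'wrist_force': array([-0.293, -0.304,  0.32 ]), 'gripper_width': np.float64(-0.002)}
{'vfov': 65.70646984690485, 'cx': 254.6226851468195, 'cy': 191.31615634291632, 'tool_from_camera': array([[-1.05748075e-03, -9.47586216e-01, -3.19498427e-01,
         8.31043464e-02],
       [ 9.99998727e-01, -1.38384077e-03,  7.94460965e-04,
        -4.73612226e-04],
       [-1.19495521e-03, -3.19497180e-01,  9.47586473e-01,
        -1.73391999e-01],
       [ 0.00000000e+00,  0.00000000e+00,  0.00000000e+00,
         1.00000000e+00]])}
```

View pics/w1.png

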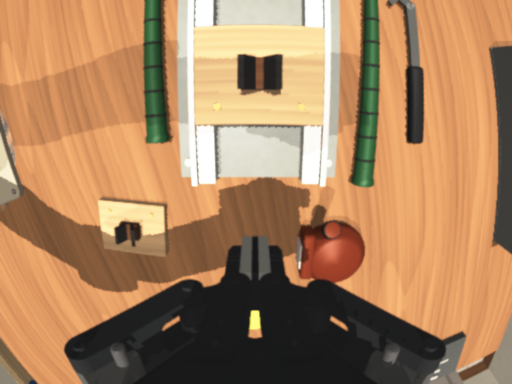

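```bash
cat >> h.py <<'E'
from scipy.spatial.transform import Rotation as Ro
P=np.array([ 0.53454513,0.02120475,-0.24274685])
def rig(w):
    c,s=np.cos(P[2]),np.sin(P[2]);return (np.atleast_2d(w)[:,:2]-P[:2])@np.array([[c,-s],[s,c]])
def wpt(uv,z,pos,rpy):
    p=arm.camera_params('wrist');f=192/np.tan(np.radians(p['vfov']/2))
    d=np.array([uv[0]-p['cx'],uv[1]-p['cy']]);r=np.hypot(*d);a=r/f
    v=np.r_[d/r*np.sin(a),np.cos(a)];M=p['tool_from_camera'];R=Ro.from_euler('xyz',rpy).as_matrix()
    o=pos+R@M[:3,3];v=R@M[:3,:3]@v
    return (o+v*(z-o[2])/v[2])[:2]
E
python3 - <<'E'
from h import *
s=arm.read_state();a=s['ee_pos'],s['orientation']
for n,u,z in(('rearL',(195,125),.054),('rearR',(324,126),.054),('frontL',(195,26),.054),('frontR',(324,26),.054),('baseL',(188,178),.008),('baseR',(336,178),.008),('head',(335,250),.05),('grip_end',(362,186),.015)):print(n,rig(wpt(u,z,*a)).round(4))
print('tcp',rig(a[0]),'head top',rig(ray_pt('top',(349,172),.05)))
E
```

```text
rearL [[-0.068  -0.1239]]
rearR [[ 0.0728 -0.1252]]
frontL [[-0.0662 -0.0144]]
frontR [[ 0.0715 -0.0139]]
baseL [[-0.0902 -0.1972]]
baseR [[ 0.1037 -0.1978]]
head [[ 0.0997 -0.2818]]
grip_end [[ 0.1392 -0.2066]]
tcp [[-0.00318003 -0.1754139 ]] head top [[ 0.09738889 -0.29843941]]
```

>>> {"op": "drive_tool", "data": {"increments": [[[0,3,33],[0,0,0],-1],[[0,0,33],[0,0,0],-1],[[0,0,33],[0,0,0],-1],[[0,0,33],[0,0,0],-1],[[0,0,33],[0,0,0],-1],[[10,0,0],[0,0,0],-1],[[15,0,0],[0,0,0],-1],[[10,0,0],[0,0,0],-1]]}}

```text
clock: 3.7
ee_pos: [0.502, -0.1131, 0.0372]
orientation: [3.14, -0.001, 1.328]
wrist_force: [1.0, 0.9, 0.5]
gripper_width: 0.004
```

>>> {"op": "drive_tool", "data": {"increments": [[[8,0,0],[0,0,0],-1],[[10,0,0],[0,0,0],-1],[[10,0,0],[0,0,0],-1],[[10,0,0],[0,0,0],-1],[[10,0,0],[0,0,0],-1],[[10,0,0],[0,0,0],-1],[[10,0,0],[0,0,0],-1],[[10,0,0],[0,0,0],-1]]}}

```text
clock: 4.5
ee_pos: [0.519, -0.0393, 0.0361]
orientation: [-3.141, 0.001, 1.327]
wrist_force: [-1.2, -5.1, 3.4]
gripper_width: 0.0
```

Run:
```python
from h import *
s=arm.read_state();print(s['clock'],s['ee_pos'],rig(s['ee_pos']),s['wrist_force'])
cv2.imwrite('pics/w2.png',arm.capture('wrist'))
```

```text
4.5 [ 0.51900842 -0.03930392  0.03605248] [[-0.00053673 -0.0624692 ]] [-1.24660313 -5.1102097   3.44701695]
```

View pics/w2.png

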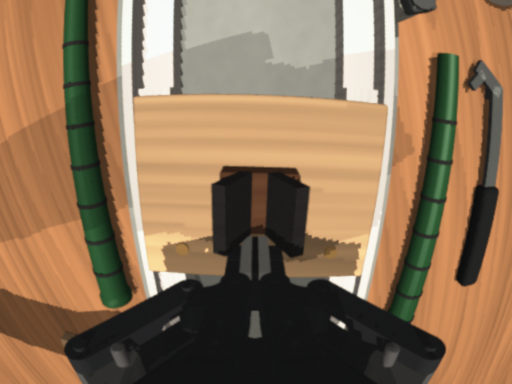

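>>> {"op": "drive_tool", "data": {"increments": [[[10,0,0],[0,0,0],-1],[[10,0,0],[0,0,0],-1],[[10,0,0],[0,0,0],-1],[[10,0,0],[0,0,0],-1],[[10,0,0],[0,0,0],-1],[[5,0,0],[0,0,0],-1],[[0,0,0],[0,0,0],-1]]}}

```text
clock: 5.25
ee_pos: [0.5334, 0.0165, 0.0361]
orientation: [3.141, -0.002, 1.33]
wrist_force: [-0.3, -0.3, -0.4]
gripper_width: -0.0
```

Run:
```python
from h import *
s=arm.read_state();print(s['clock'],s['ee_pos'],rig(s['ee_pos']),s['wrist_force'])
cv2.imwrite('pics/w3.png',arm.capture('wrist'))
```

```text
5.25 [0.53338374 0.01650767 0.03608856] [[ 1.69815004e-06 -4.83852954e-03]] [-0.27997684 -0.29098803 -0.3779362 ]
```

View pics/w3.png

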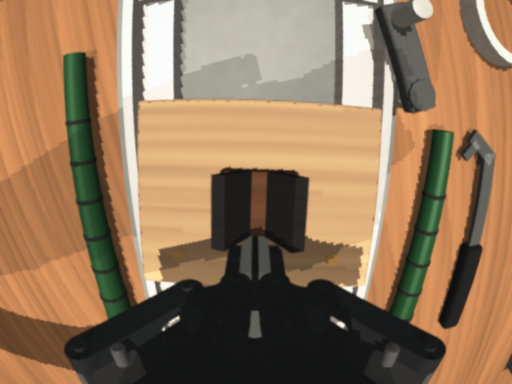

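>>> {"op": "drive_tool", "data": {"increments": [[[5,0,0],[0,0,0],-1],[[5,0,0],[0,0,0],-1],[[4,0,0],[0,0,0],-1],[[3,0,0],[0,0,0],-1],[[2,0,0],[0,0,0],-1],[[0,0,0],[0,0,0],-1]]}}

```text
clock: 5.9
ee_pos: [0.5372, 0.0333, 0.036]
orientation: [3.142, -0.0, 1.328]
wrist_force: [0.1, -0.1, 0.1]
gripper_width: -0.004
```

Run:
```python
from h import *
s=arm.read_state();print(s['clock'],rig(s['ee_pos']),s['wrist_force'])
```

```text
5.9 [[-0.00029777  0.01235921]] [ 0.12395844 -0.09990293  0.05688804]
```

>>> {"op": "drive_tool", "data": {"increments": [[[2,0,0],[0,0,0],-1],[[1,0,0],[0,0,0],-1],[[1,0,0],[0,0,0],-1],[[0,0,0],[0,0,0],-1]]}}

```text
clock: 6.3
ee_pos: [0.5381, 0.0367, 0.036]
orientation: [-3.142, -0.0, 1.328]
wrist_force: [-0.2, -1.8, -0.8]
gripper_width: -0.002
```

Run:
```python
from h import *
s=arm.read_state();print(s['clock'],rig(s['ee_pos']),s['wrist_force'])
a=arm.capture('side');t=arm.capture('top')
w=arm.capture('wrist')
c=lambda i,y,x,h,wd:cv2.resize(i[y:y+h,x:x+wd],(400,300),interpolation=cv2.INTER_CUBIC)
cv2.imwrite('pics/m4.png',np.vstack([np.hstack([c(a,160,170,120,160),c(t,130,170,105,140)]),np.hstack([cv2.resize(w,(400,300)),c(w,0,256,192,256)])]))
```

```text
6.3 [[-0.00026482  0.01585013]] [-0.2043422  -1.79060805 -0.84820172]
```

View pics/m4.png

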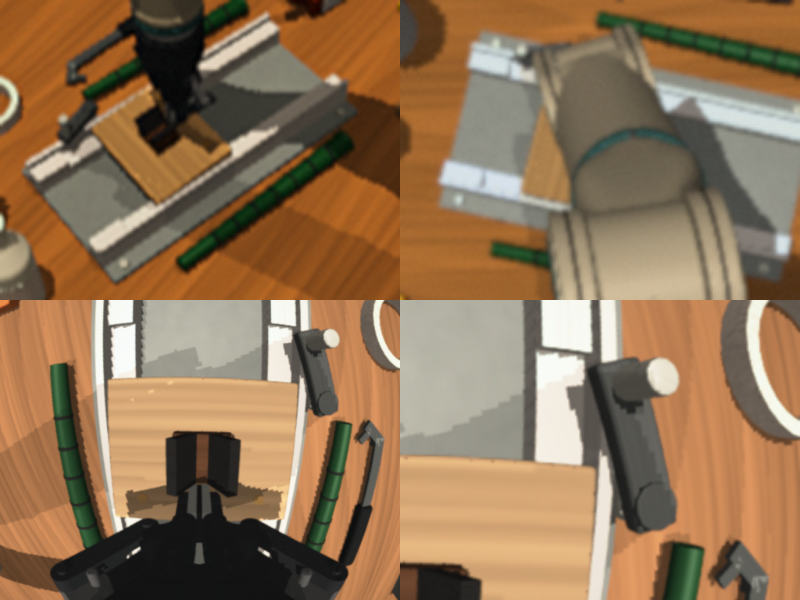

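Run:
```python
from h import *
s=arm.read_state();a=s['ee_pos'],s['orientation']
cv=lambda x,y:(256+(x-400)/1.5625,(y-300)/1.5625)
for n,u,z in(('front',cv(500,460),.046),('front',cv(500,460),.054),('notchend',cv(560,350),.036),('peg',cv(662,378),.086),('piv',cv(650,512),.061)):print(n,z,rig(wpt(u,z,*a)).round(4))
```

```text
front 0.046 [[0.0355 0.0954]]
front 0.054 [[0.0337 0.0956]]
notchend 0.036 [[0.061  0.1399]]
peg 0.086 [[0.0759 0.1246]]
piv 0.061 [[0.0889 0.0813]]
```

Run:
```python
from h import *
print(rig(ray_pt('top',(213.8,198),.05)),rig(ray_pt('top',(170+145/2.857,130+105/2.857),.05)))
p=arm.camera_params('side')
cv=lambda x,y:(170+x/2.5,160+y/2.5)
for n,u in(('frontR',(97,120)),('frontL',(158,200)),('rearL',(230,153))):print(n,rig(ray_pt('side',cv(*u),.05)))
M=np.linalg.inv(arm.camera_params('wrist')['tool_from_camera']);f=192/np.tan(np.radians(65.706/2))
for z in(0,-.02,-.04):
  c=(M@[0.011,0,z,1])[:3];r=np.hypot(*c[:2]);a=np.arctan2(r,c[2]);print(z,c[:2]/r*a*f+[254.6,191.3])
s=arm.read_state();print(s['q'],s['ee_pos'])
```

```text
[[-0.06909464  0.08797873]] [[0.02893438 0.08866795]]
frontR [[0.0698382 0.0825636]]
frontL [[-0.06981074  0.09511865]]
rearL [[-0.07247082 -0.00956234]]
0 [255.14345023 211.78260072]
-0.02 [255.24495032 225.25807445]
-0.04 [255.36993279 241.94955597]
[-0.04247747  0.71802456 -0.11795331  1.95767283  0.16980431  0.47515329
 -0.52576796] [0.53811134 0.03664786 0.03602282]
```

>>> {"op": "drive_tool", "data": {"increments": [[[-10,0,-2],[0,0,0],-1],[[-20,0,0],[0,0,0],-1],[[-25,0,0],[0,0,0],-1],[[-20,0,0],[0,0,0],-1],[[0,0,10],[0,0,0],-1],[[0,0,6],[0,0,0],-1],[[0,0,0],[0,0,0],-1]]}}

```text
clock: 7.15
ee_pos: [0.5197, -0.0349, 0.021]
orientation: [-3.14, -0.001, 1.329]
wrist_force: [-0.5, -1.2, 0.0]
gripper_width: -0.003
```

Run:
```python
from h import *
s=arm.read_state();print(s['clock'],s['ee_pos'],rig(s['ee_pos']),s['wrist_force'])
M=np.linalg.inv(arm.camera_params('wrist')['tool_from_camera']);f=192/np.tan(np.radians(65.706/2))
for x in(-.011,0,.011):
 for z in(0,-.02,-.04):
  c=(M@[x,0,z,1])[:3];r=np.hypot(*c[:2]);a=np.arctan2(r,c[2]);print(x,z,c[:2]/r*a*f+[254.6,191.3])
w=arm.capture('wrist');a=arm.capture('side')
cv2.imwrite('pics/m5.png',np.hstack([cv2.resize(w[150:342,128:384],(400,300)),cv2.resize(a[140:260,190:350],(400,300),interpolation=cv2.INTER_CUBIC)]))
```

```text
7.15 [ 0.51970728 -0.03486004  0.02104116] [[-0.00092654 -0.05798762]] [-0.47117318 -1.19920589  0.02991424]
-0.011 0 [255.15362409 242.45321011]
-0.011 -0.02 [255.24894674 258.22255927]
-0.011 -0.04 [255.36355221 277.28396089]
0 0 [255.1486376  227.49739484]
0 -0.02 [255.24714491 242.23546848]
0 -0.04 [255.36700034 260.27035962]
0.011 0 [255.14242467 211.78459892]
0.011 -0.02 [255.24387987 225.26034735]
0.011 -0.04 [255.36880856 241.9521695 ]
```

View pics/m5.png

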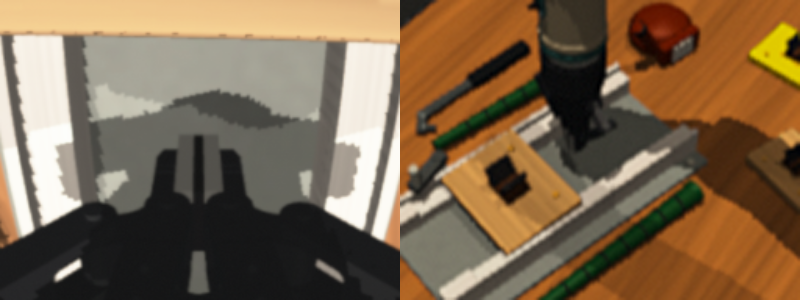

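>>> {"op": "drive_tool", "data": {"increments": [[[0,0,3],[0,0,0],-1],[[0,0,3],[0,0,0],-1],[[10,0,0],[0,0,0],-1],[[10,0,0],[0,0,0],-1],[[8,0,0],[0,0,0],-1],[[5,0,0],[0,0,0],-1],[[4,0,0],[0,0,0],-1],[[0,0,0],[0,0,0],-1]]}}

```text
clock: 8.05
ee_pos: [0.529, 0.0003, 0.016]
orientation: [3.142, -0.0, 1.329]
wrist_force: [-0.6, 0.5, -0.1]
gripper_width: 0.0
```

Run:
```python
from h import *
s=arm.read_state();print(s['clock'],s['ee_pos'],rig(s['ee_pos']),s['wrist_force'])
w=arm.capture('wrist')
cv2.imwrite('pics/m6.png',cv2.resize(w,(512,384)))
```

```text
8.05 [5.29009305e-01 3.11353721e-04 1.60350263e-02] [[-0.00035138 -0.02161148]] [-0.61380846  0.45330006 -0.06544331]
```

View pics/m6.png

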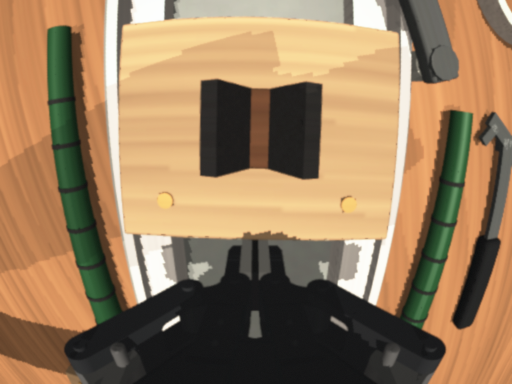

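>>> {"op": "drive_tool", "data": {"increments": [[[6,0,0],[0,0,0],-1],[[6,0,0],[0,0,0],-1],[[6,0,0],[0,0,0],-1],[[5,0,0],[0,0,0],-1],[[4,0,0],[0,0,0],-1],[[3,0,0],[0,0,0],-1],[[0,0,0],[0,0,0],-1]]}}

```text
clock: 8.8
ee_pos: [0.5364, 0.0296, 0.016]
orientation: [3.141, -0.001, 1.329]
wrist_force: [-0.6, -0.3, 0.2]
gripper_width: -0.002
```

>>> {"op": "drive_tool", "data": {"increments": [[[2,0,0],[0,0,0],-1],[[2,0,0],[0,0,0],-1]]}}

```text
clock: 9.0
ee_pos: [0.5371, 0.0323, 0.0161]
orientation: [-3.142, 0.001, 1.327]
wrist_force: [-1.2, -2.1, -0.9]
gripper_width: 0.003
```

Run:
```python
from h import *
s=arm.read_state();print(s['clock'],s['ee_pos'],rig(s['ee_pos']),s['wrist_force'])
w=arm.capture('wrist')
cv2.imwrite('pics/m7.png',cv2.resize(w,(512,384)))
```

```text
9.0 [0.5370574  0.03225191 0.01606129] [[-0.00021679  0.01132715]] [-1.1917466  -2.09592525 -0.8922696 ]
```

View pics/m7.png

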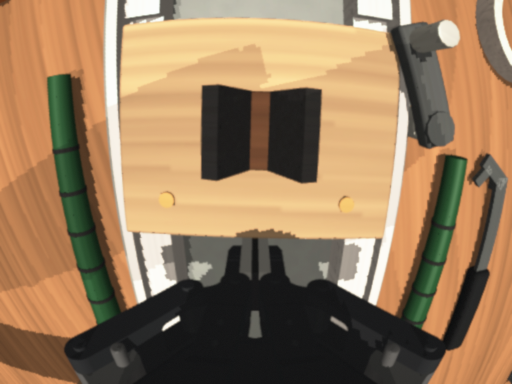

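>>> {"op": "drive_tool", "data": {"increments": [[[2,0,0],[0,0,0],-1],[[2,0,0],[0,0,0],-1],[[0,0,0],[0,0,0],-1]]}}

```text
clock: 9.35
ee_pos: [0.5382, 0.0371, 0.016]
orientation: [3.141, -0.0, 1.328]
wrist_force: [-0.7, -1.4, -1.3]
gripper_width: 0.001
```

>>> {"op": "drive_tool", "data": {"increments": [[[2,0,0],[0,0,0],-1],[[0,0,0],[0,0,0],-1]]}}

```text
clock: 9.55
ee_pos: [0.5389, 0.0391, 0.0161]
orientation: [3.141, -0.001, 1.328]
wrist_force: [-0.5, -0.3, -0.3]
gripper_width: 0.002
```

```bash
cat > edge.py <<'E'
# rows of board front/rear edges and board width, in the wrist view
from h import *
s=arm.read_state();a=s['ee_pos'],s['orientation'];w=arm.capture('wrist')
print(s['clock'],rig(a[0]),s['wrist_force'].round(1))
for r in arm.silhouettes('wrist','board')[:2]:
    m=r['region'];ys,xs=np.nonzero(m);print(r['confidence'],np.array(r['extent'])*[512,384,512,384])
    for c in(160,350):
        y=np.nonzero(m[:,c])[0]
        if len(y):print(c,y[0],y[-1],[rig(wpt((c,v),z,*a)).round(4).tolist() for v in(y[0],y[-1]+1) for z in(.046,.054)])
    for q in(100,200):
        x=np.nonzero(m[q])[0]
        if len(x):print('row',q,x[0],x[-1],[np.ptp([rig(wpt((v,q),z,*a))[0,0] for v in(x[0],x[-1]+1)]).round(4) for z in(.046,.054)])
E
python3 edge.py
```

```text
9.55 [[-6.58285059e-05  1.83887900e-02]] [-0.5 -0.3 -0.3]
0.59 [117.504   18.0864 399.0016 232.0896]
160 22 227 [[[-0.0464, 0.1401]], [[-0.0439, 0.138]], [[-0.0528, 0.0317]], [[-0.0499, 0.0356]]]
350 26 231 [[[0.0461, 0.138]], [[0.0435, 0.136]], [[0.0528, 0.0291]], [[0.0498, 0.0331]]]
row 100 122 395 [np.float64(0.1397), np.float64(0.132)]
row 200 130 383 [np.float64(0.1394), np.float64(0.1316)]
0.46 [ 0.      0.     10.0864  9.408 ]
```

>>> {"op": "drive_tool", "data": {"increments": [[[-15,0,0],[0,0,0],-1],[[-20,0,0],[0,0,0],-1],[[0,0,-30],[0,0,0],-1],[[0,0,-40],[0,0,0],-1],[[0,0,-40],[0,0,0],-1],[[0,0,-40],[0,0,0],-1],[[0,0,0],[0,0,0],-1]]}}

```text
clock: 10.35
ee_pos: [0.5339, 0.0036, 0.1712]
orientation: [3.131, -0.003, 1.326]
wrist_force: [0.6, 0.8, 0.3]
gripper_width: 0.001
```

```bash
python3 edge.py
python3 - <<'E'
from h import *
s=arm.read_state();print(s['ee_pos'],rig(s['ee_pos']))
print('can',rig(ray_pt('top',(153,126),.178)),'solv',rig(ray_pt('top',(151,170),.16)))
w=arm.capture('wrist');a=arm.capture('side')
cv2.imwrite('pics/m8.png',np.hstack([w[0:256,100:440],cv2.resize(a[150:270,185:345],(341,256),interpolation=cv2.INTER_CUBIC)]))
E
```

```text
10.35 [[ 0.00356449 -0.01727474]] [0.6 0.8 0.3]
0.67 [106.9056 299.0976 169.0112 327.2064]
0.66 [18.0224  0.     92.5184 26.112 ]
[0.53042419 0.00346178 0.16684124] [[ 0.00026475 -0.01821332]]
can [[0.08338996 0.28798698]] solv [[-0.0376777   0.26790493]]
```

View pics/m8.png

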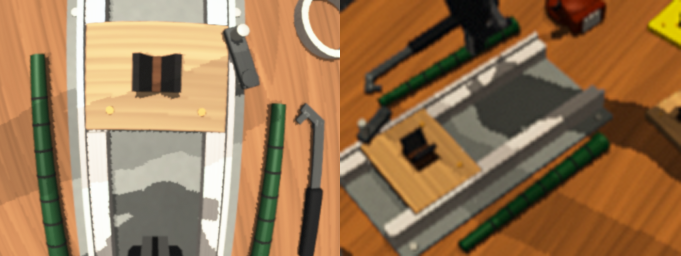

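Run:
```python
from h import *
s=arm.read_state();a=s['ee_pos'],s['orientation']
for n,u,z in(('RL',(186,131),.046),('RR',(326,131),.046),('FL',(186,22),.046),('FR',(322,24),.046),('peg',(343,30),.086)):print(n,rig(wpt(u,z,*a)).round(4))
```

```text
RL [[-0.0703  0.03  ]]
RR [[0.0699 0.0298]]
FL [[-0.0683  0.1407]]
FR [[0.0643 0.1382]]
peg [[0.0738 0.1244]]
```

>>> {"op": "drive_tool", "data": {"increments": [[[25,20,0],[0,0,0],-1],[[25,20,0],[0,0,0],-1],[[25,20,0],[0,0,0],-1],[[25,20,0],[0,0,0],-1],[[25,20,0],[0,0,0],-1],[[27,20,0],[0,0,0],-1],[[0,0,0],[0,0,0],-1],[[0,0,0],[0,0,0],-1]]}}

```text
clock: 11.35
ee_pos: [0.6819, 0.1233, 0.1633]
orientation: [-3.138, 0.002, 1.329]
wrist_force: [-0.6, -0.9, -0.5]
gripper_width: 0.001
```

Run:
```python
from h import *
s=arm.read_state();print(s['clock'],s['ee_pos'],rig(s['ee_pos']),s['orientation'])
```

```text
11.35 [0.68189669 0.12326578 0.16329229] [[0.11849902 0.13448762]] [-3.13775659e+00  2.09666510e-03  1.32898777e+00]
```

>>> {"op": "drive_tool", "data": {"increments": [[[0,0,35],[0,0,0],-1],[[0,0,35],[0,0,0],-1],[[0,0,35],[0,0,0],-1],[[-3,-10,0],[0,0,0],-1],[[-3,-9,0],[0,0,0],-1],[[-2,-10,0],[0,0,0],-1],[[-1,-6,0],[0,0,0],-1],[[-1,-6,0],[0,0,0],-1]]}}

```text
clock: 12.15
ee_pos: [0.64, 0.1222, 0.0607]
orientation: [-3.141, 0.001, 1.327]
wrist_force: [0.5, -0.2, -0.3]
gripper_width: 0.001
```

Run:
```python
from h import *
s=arm.read_state();print(s['clock'],s['ee_pos'],rig(s['ee_pos']),s['wrist_force'])
```

```text
12.15 [0.63998515 0.12220654 0.06070902] [[0.07807088 0.12338516]] [ 0.45786205 -0.22837155 -0.28937804]
```

>>> {"op": "drive_tool", "data": {"increments": [[[-2,-6,0],[0,0,0],-1],[[-3,-7,0],[0,0,0],-1],[[-4,-5,0],[0,0,0],-1]]}}

```text
clock: 12.45
ee_pos: [0.6206, 0.119, 0.061]
orientation: [-3.141, 0.0, 1.328]
wrist_force: [-0.2, 0.3, -0.2]
gripper_width: 0.0
```

```bash
cat > tb.py <<'E'
from h import *
s=arm.read_state();print(s['clock'],rig(s['ee_pos']),s['wrist_force'].round(1))
w=arm.capture('wrist');cv2.imwrite('pics/last.png',w)
for n in('peg','turnbutton'):
  for r in arm.silhouettes('wrist',n)[:2]:
    m=r['region'];ys,xs=np.nonzero(m);e=np.array(r['extent'])*[512,384,512,384]
    print(n,round(r['confidence'],2),e.round(),'centre rig(z.07)',rig(wpt((xs.mean(),ys.mean()),.073 if n=='peg' else .06,s['ee_pos'],s['orientation'])).round(3))
E
python3 tb.py
```

```text
12.45 [[0.06004389 0.11561082]] [-0.2  0.3 -0.2]
peg 0.78 [263. 194. 313. 278.] centre rig(z.07) [[0.08  0.116]]
turnbutton 0.71 [261. 195. 313. 284.] centre rig(z.07) [[0.082 0.108]]
```

>>> {"op": "drive_tool", "data": {"increments": [[[0,0,-30],[0,0,0],-1],[[0,0,-10],[0,0,0],-1],[[8,25,0],[0,0,0],-1],[[8,25,0],[0,0,0],-1],[[0,5,0],[0,0,0],-1],[[0,0,0],[0,0,0],-1]]}}

```text
clock: 13.2
ee_pos: [0.6791, 0.1208, 0.1005]
orientation: [3.141, 0.0, 1.327]
wrist_force: [-1.0, -1.2, 0.1]
gripper_width: 0.002
```

```bash
python3 tb.py
python3 - <<'E'
from h import *
arm.capture('side')
for n in('peg','turnbutton'):
  for r in arm.recognise('side',n)[:2]:
    print(n,r['confidence'],(np.array(r['extent'])*[512,384,512,384]).round(1))
for th in(0,.3,.6,1.57):
  q=T(P,[(.089-.044*np.sin(th),.08+.044*np.cos(th),z) for z in(.073,.086)]);print(th,proj('side',q).round(1).tolist())
E
```

```text
13.2 [[0.11633609 0.13139187]] [-1.  -1.2  0.1]
peg 0.87 [192. 196. 228. 266.] centre rig(z.07) [[0.083 0.117]]
peg 0.29 [306. 248. 344. 324.] centre rig(z.07) [[0.174 0.083]]
turnbutton 0.63 [187. 198. 234. 271.] centre rig(z.07) [[0.081 0.111]]
turnbutton 0.49 [ 44. 123. 240. 326.] centre rig(z.07) [[0.037 0.144]]
peg 0.43 [150.3 189.7 183.1 215.8]
peg 0.4 [196.4 201.5 248.3 246.9]
turnbutton 0.43 [190.5 200.  210.4 221.5]
0 [[192.8, 206.5], [192.1, 203.8]]
0.3 [[195.7, 208.9], [195.1, 206.2]]
0.6 [[199.6, 210.3], [199.0, 207.6]]
1.57 [[213.4, 207.9], [212.9, 205.2]]
```

>>> {"op": "drive_tool", "data": {"increments": [[[0,0,33],[0,0,0],-1],[[0,0,33],[0,0,0],-1],[[-2,-9,0],[0,0,0],-1],[[-1,-9,0],[0,0,0],-1],[[-1,-8,0],[0,0,0],-1],[[-1,-6,0],[0,0,0],-1],[[-1,-6,0],[0,0,0],-1]]}}

```text
clock: 14.2
ee_pos: [0.6417, 0.1242, 0.0369]
orientation: [3.137, -0.001, 1.327]
wrist_force: [2.5, -1.6, 0.1]
gripper_width: -0.003
```

```bash
python3 tb.py
```

```text
14.2 [[0.07927286 0.12571073]] [ 2.5 -1.6  0.1]
turnbutton 0.69 [203. 236. 239. 287.] centre rig(z.07) [[0.057 0.117]]
```

>>> {"op": "drive_tool", "data": {"increments": [[[-2,-7,0],[0,0,0],-1],[[-4,-7,0],[0,0,0],-1],[[-5,-6,0],[0,0,0],-1],[[-5,-5,0],[0,0,0],-1],[[0,0,0],[0,0,0],-1]]}}

```text
clock: 14.85
ee_pos: [0.61, 0.1143, 0.0348]
orientation: [-3.139, 0.001, 1.327]
wrist_force: [0.8, -0.2, -0.5]
gripper_width: 0.003
```

```bash
python3 tb.py
```

```text
14.85 [[0.05088113 0.10850973]] [ 0.8 -0.2 -0.5]
peg 0.56 [287. 256. 333. 284.] centre rig(z.07) [[0.08  0.101]]
peg 0.26 [ 31. 198.  95. 335.] centre rig(z.07) [[-0.074  0.095]]
turnbutton 0.67 [282. 256. 337. 286.] centre rig(z.07) [[0.083 0.092]]
turnbutton 0.15 [ 33. 198.  93. 335.] centre rig(z.07) [[-0.086  0.085]]
```

>>> {"op": "drive_tool", "data": {"increments": [[[-6,-3,0],[0,0,0],-1],[[-6,-2,0],[0,0,0],-1],[[-4,-1,0],[0,0,0],-1],[[0,0,0],[0,0,0],-1]]}}

```text
clock: 15.4
ee_pos: [0.6057, 0.1066, 0.0355]
orientation: [3.136, -0.01, 1.33]
wrist_force: [6.7, 10.7, -6.8]
gripper_width: -0.0
```

```bash
python3 tb.py
```

```text
15.4 [[0.04856435 0.09996133]] [ 6.7 10.7 -6.8]
peg 0.69 [284. 244. 341. 279.] centre rig(z.07) [[0.079 0.095]]
peg 0.49 [409.  72. 508. 184.] centre rig(z.07) [[0.159 0.173]]
turnbutton 0.7 [282. 247. 340. 282.] centre rig(z.07) [[0.082 0.087]]
turnbutton 0.53 [345. 254. 381. 329.] centre rig(z.07) [[0.12  0.075]]
```

View pics/last.png

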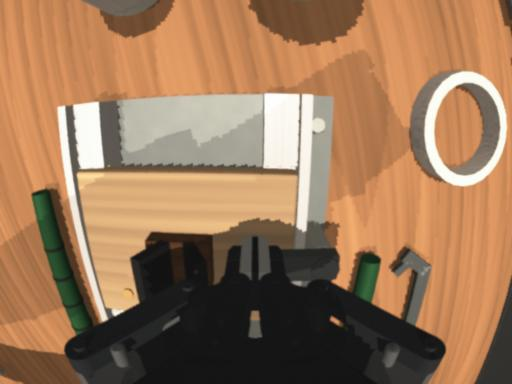

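>>> {"op": "drive_tool", "data": {"increments": [[[-3,1,0],[0,0,0],-1],[[0,0,0],[0,0,0],-1]]}}

```text
clock: 15.75
ee_pos: [0.6057, 0.1065, 0.0356]
orientation: [3.137, -0.013, 1.332]
wrist_force: [5.3, 15.2, -5.6]
gripper_width: -0.001
```

>>> {"op": "drive_tool", "data": {"increments": [[[10,0,0],[0,0,0],-1],[[10,0,0],[0,0,0],-1],[[10,0,0],[0,0,0],-1],[[0,0,-40],[0,0,0],-1],[[0,0,-45],[0,0,0],-1],[[0,0,-45],[0,0,0],-1],[[-35,-35,0],[0,0,0],-1],[[-35,-35,0],[0,0,0],-1]]}}

```text
clock: 16.55
ee_pos: [0.5259, 0.0758, 0.1666]
orientation: [3.138, -0.001, 1.328]
wrist_force: [-0.3, -0.4, -0.0]
gripper_width: -0.002
```

>>> {"op": "drive_tool", "data": {"increments": [[[-40,-10,0],[0,0,0],-1],[[-40,20,0],[0,0,0],-1],[[-40,0,0],[0,0,0],-1],[[0,0,0],[0,0,0],-1],[[0,0,0],[0,0,0],-1]]}}

```text
clock: 17.05
ee_pos: [0.5056, -0.0442, 0.1651]
orientation: [-3.141, 0.0, 1.325]
wrist_force: [-0.2, 1.2, 0.1]
gripper_width: 0.0
```

```bash
python3 tb.py
python3 - <<'E'
from h import *
w=cv2.imread('pics/last.png')
g=cv2.cvtColor(w,cv2.COLOR_BGR2GRAY)
for r in arm.silhouettes('wrist','turnbutton')[:1]:
  m=r['region'].astype(np.uint8);c=np.argwhere(m)[:,::-1].astype(np.float32)
  s=arm.read_state()
  b=cv2.boxPoints(cv2.minAreaRect(c));print([rig(wpt(u,.061,s['ee_pos'],s['orientation'])).round(3).tolist() for u in b])
E
```

```text
17.05 [[-0.0124228 -0.0704533]] [-0.2  1.2  0.1]
peg 0.9 [308.   9. 370.  36.] centre rig(z.07) [[0.063 0.08 ]]
turnbutton 0.81 [307.  13. 372.  41.] centre rig(z.07) [[0.067 0.083]]
turnbutton 0.31 [194.   0. 340.  87.] centre rig(z.07) [[-0.002  0.064]]
[[[0.034, 0.076]], [[0.037, 0.1]], [[0.101, 0.101]], [[0.098, 0.076]]]
```

>>> {"op": "drive_tool", "data": {"increments": [[[30,30,0],[0,0,0],-1],[[30,30,0],[0,0,0],-1],[[0,20,0],[0,0,0],-1],[[0,0,0],[0,0,0],-1],[[0,0,0],[0,0,0],-1]]}}

```text
clock: 17.75
ee_pos: [0.5971, -0.0034, 0.1644]
orientation: [-3.14, 0.001, 1.329]
wrist_force: [-0.3, 0.1, -0.3]
gripper_width: -0.005
```

```bash
python3 tb.py
python3 - <<'E'
from h import *
w=cv2.imread('pics/last.png');s=arm.read_state()
p=arm.camera_params('wrist');M=np.linalg.inv(p['tool_from_camera']);f=192/np.tan(np.radians(p['vfov']/2));R=Ro.from_euler('xyz',s['orientation']).as_matrix()
def pw(X):
  t=(X-s['ee_pos'])@R;c=t@M[:3,:3].T+M[:3,3];r=np.hypot(c[:,0],c[:,1]);a=np.arctan2(r,c[:,2]);return c[:,:2]/r[:,None]*(a*f)[:,None]+[p['cx'],p['cy']]
for th in(1.3,1.4,1.5,1.57):
  d=np.array([-np.sin(th),np.cos(th)]);n=np.array([-d[1],d[0]]);o=np.array([.089,.08])
  print(th,'pegtop',pw(T(P,[(*(o+.044*d),.086)])).round(1),'tip corners',pw(T(P,[(*(o+.053*d+.009*n),.061),(*(o+.053*d-.009*n),.061)])).round(1).tolist(),'piv',pw(T(P,[(*o,.061)])).round(1))
g=cv2.cvtColor(w,cv2.COLOR_BGR2GRAY)
x0,y0,x1,y1=[int(v) for v in np.array(arm.recognise('wrist','turnbutton')[0]['extent'])*[512,384,512,384]]
for r in range(max(0,y0-10),y1+10,2):print(r,x0-10,' '.join('%3d'%v for v in g[r,x0-10:x1+10:3]))
E
```

```text
17.75 [[ 0.06662573 -0.00887255]] [-0.3  0.1 -0.3]
peg 0.95 [227.  74. 289.  92.] centre rig(z.07) [[0.068 0.083]]
turnbutton 0.67 [223.  76. 291.  96.] centre rig(z.07) [[0.068 0.084]]
1.3 pegtop [[231.   73.4]] tip corners [[221.2, 82.2], [226.2, 63.6]] piv [[279.5  87.8]]
1.4 pegtop [[229.9  78.4]] tip corners [[220.9, 87.9], [224.1, 69.0]] piv [[279.5  87.8]]
1.5 pegtop [[229.3  83.5]] tip corners [[221.3, 93.6], [222.4, 74.5]] piv [[279.5  87.8]]
1.57 pegtop [[229.2  87.2]] tip corners [[221.9, 97.6], [221.6, 78.4]] piv [[279.5  87.8]]
65 211 203 208 228 228 229 229 229 229 229 230 230 230 230 230 231 231 230 226 254 252 176 207 208 207 205 204 177 177 170 147
67 211 195 197 223 223 223 223 224 224 224 225 225 225 225 226 226 227 225 212 254 253 177 202 207 207 206 203 164 161 156 146
69 211 185 187 213 216 215 216 217 217 218 217 218 218 218 219 219 219 216 215 254 253 180 205 204 206 206 197 157 152 153 146
71 211 183 184 209 214 213 213 214 214 215 215 213 215 215 216 215 215 212 226 254 253 179 186 182 194 185 177 157 152 153 146
73 211 175 189 212 216 217 214 207 205 211 20
[... 1160 characters left out ...]
 104 103 102 103 102 103 103  79 102 105 103  99  82 151 156 153
93 211 151 194 222 221 206  91  54  50  49  57  72  77  69  78  78  79  78  84  86  85  77  66  67  89  89  79  91 152 157 152
95 211 138 194 210 199 194 133 104 138  82  98 109  99 120  92 105 124  85 124 163 107  70  70  70  70  69  99 144 155 159 152
97 211 115 197 197 197 197 176 190 191 124 134 186 184 193 179 188 193 168 189 251 221  72  71  72  73  71 105 152 154 159 153
99 211  96 199 200 200 199 200 199 199 193 196 200 200 199 199 199 199 190 208 252 237  73  72  72  73  72  83 151 154 159 154
101 211 123 200 200 200 200 200 201 200 200 201 200 201 200 200 199 199 191 233 252 238 115  85  87 105  78  97 149 154 159 155
```

```bash
python3 -c "
from station import arm
print(arm.hand_in())"
```

```text
the job is handed in; nothing more can be done
None
```

The board is in its notch with the turn-button locked across it, and I handed the job in at about 18 s of robot time with the arm clear of everything. No verdict was reported.

**What I did**
- **Board:** I pushed the oak board along the rails with the shut fingers until it dropped into the notch.
- **Turn-button:** I then pushed the turn-button round by its peg until it met its stop, at about 16 N.

**Checks that agreed**
- **Board:** after withdrawing, it measured about 140 mm wide at both front and rear at the seated height, so it lies flat. Its edges were at rig y of about 30 and 139 mm. That fits the notch within the 2–3 mm offset I saw in the wrist camera.
- **Turn-button:** in the last wrist picture its edges are level with the rig axis and the peg is level with the pivot. That puts it at about 1.57 rad, fully across.

**What went wrong or disagreed**
- **Finger height:** the shut fingertips really end about 20–30 mm above the stated tool point. On the first push they slid over the board and pushed it part of the way by its saddle. The first swing at the peg passed over it without moving it. I redid both pushes lower.
- **Finger position at the stop:** my finger stopped a few mm farther back than I expected at the turn-button's stop. I did not explain this, but the last wrist picture showed the turn-button fully across.
- **Not measured:** I did not re-measure the other objects at the end. I felt no contact with any of them.

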